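# Charge the hand pump of the filtration unit

### The arm

A 7-joint arm with a two-finger parallel gripper is mounted at the origin on the work surface. World frame = base frame: x ahead of the robot, y to its left, z up, the work surface at z = 0. Lengths are in mm, angles in rad, forces in N, time in s.
With the tool pointing down it reaches from about 350 to 900 mm from the base axis. Payload 7.2 kg.
Tool frame: the origin (TCP) lies midway between the tips of the shut fingers; the grasp point (between the pads) lies 19 mm behind it; z points along the fingers, y is the direction in which the jaws open and shut (so a half turn about z gives the same grasp; the last joint's range is limited). The gripper opens to 85 mm and grips with 20 to 120 N. Pads are 22 mm wide; open, the fingers measure 114 mm over their backs; the gripper's body (76 mm by 85 mm) begins 54 mm behind the grasp point. The pads swing forward as they close: fully open they stand 13 mm farther back than shut.
Start: joints at [1.281, 0.411, -0.013, 1.596, 0.006, 1.134, -0.082], TCP at [137.479, -609.696, 195.097] pointing down, gripper open.
Joint ranges: [-2.95, 2.95], [-0.29, 1.99], [-1.47, 1.44], [0.14, 2.54], [-1.03, 4.17], [0.13, 1.85], [-2.86, 2.86]. Speed limits (rad/s): [2.39, 2.39, 3.01, 3.01, 3.14, 3.14, 3.14].

### API

Orientations are given as a unit quaternion [w, x, y, z].
In Python, from station import * gives the robot as it stands.
- The arm moves only by the tool apply_moves, never from a script. Its argument "increments" is text: rows parted by semicolons, each of 7 numbers parted by spaces: the turn, a rotation vector about the world's x, y, z in degrees, then the shift along the world's x, y, z in cm, then the closure in counts, from 0 (fully open) to 255 (shut). In form: rx ry rz dx dy dz fingers; .... A call has 1 to 20 rows; each row is the pose to reach, as a shift and turn from the pose commanded when the call began; what a row does not reach only later rows make up. A row lasts 1/8 s, in which the tool goes at most 62.5 mm and 10.7 degrees, less where a joint would pass 70% of its speed; a pose out of reach is approached as far as the arm can. A call with a gripper value outside its range is refused whole. The fingers move at their own pace and stop on an object; the grip force is fixed at half the most. Time passes only in rows, so rows that repeat a pose let the fingers close. It gives the time, the measured TCP pose, the force and the opening at its end, in the units of the state.
- get_obs(): the state, without advancing time (a new reading comes with each control period).
- grab_frame(name): name is "scene" or "top" or "wrist"; returns the picture (384x512x3 uint8, blue, green, red); there is no depth.
- calibration(name): a dict with "fx", "fy", "cx", "cy" (pixels), "k1" (the pictures are not rectified: a ray, as slopes to the right and down, at radius r is drawn at 1 + k1 r^2 times it, then the intrinsics apply), "extrinsics" (4x4, takes a point from camera to world coordinates). Camera axes: x right, y down, z forward; pixel columns grow to the right and rows downward; lengths in mm; the calibration is good to about 2 mm. A picture is of the moment at which its call begins: read the wrist's pose just before it. calibration takes no time and is no camera call; for the wrist camera it gives the pose at the moment of the call.
- hand_in(): hands the job in, once; it reports no verdict.
The state is a dict: "time": time; "joints": joint angles; "qvel": joint speeds; "joint_efforts": joint torques, N m; "tcp_pos": TCP position; "tool_rot": TCP orientation; "ft_force": force on the tool from outside, world axes, zero at the start; "ft_torque": the same for the moment, N m; "grip_width": finger opening in mm.
Only numpy, scipy, OpenCV 4.12 (cv2) and the standard library are available. Lean on these libraries where they do the work, as an engineer would, in place of code of your own. Each camera call takes 0.05 s, during which the arm holds its last target.

### The job

Push the little vent tab on the pump unit all the way in to its stop, away from the robot's side of the unit, then press the black plunger down and let it spring back, again and again, until the indicator pin has popped fully out (about 4 cm of pin above its collar, with the black ring at its foot in view). It is all done by pressing and pushing with the fingertips: do not touch or pull the pin itself, and do not lift, shift or tip the vial, jar, dishes and other things standing about. Finish with the vent closed and the plunger back up.

Things in the scene. Friction and masses are not known exactly. Their poses are not given: they have to be found in the camera images.
- pump: Fixed pump unit: a white housing with a flat grey deck, 140 (x) by 250 (y) by 90 mm high. Origin: centre of its underside, on the table; its z is up and its x points away from the robot's side. On the deck stand, in its own frame, the plunger at (0, -75) mm, the indicator pin at (20, 0) mm and the vent tab at y = +75 mm. A clear filter holder (radius 32, 82 mm high) is fixed behind it at (112, -75) mm. Yaw varies within 0.5 rad.
- plunger_top (a point): Centre of the top of the plunger's black mushroom cap (diameter 34 mm, 14 mm thick, on a 16 mm steel stem). 150 mm above the table when up (60 mm above the deck), 126 mm when fully down; it moves with the plunger.
- plunger (a joint): Plunger stroke: 0 up, 0.024 m fully down. A spring raises it when let go (about 3 N at the top, 8 N at the bottom, about 2 N more when it is lifting the pin). With the vent closed, each full stroke ratchets the pin out by 5 to 10 mm; half strokes gain 5 mm or nothing. Two to five full strokes are usual. The plunger must come back up fully between strokes. With the vent open pumping does nothing. Strokes after the pin is out do no harm.
- vent (a joint): Vent slide: 0 open, 0.030 m closed (against its stop). It moves along the pump's +x, takes about 2 N, and stays where it is left. Starts open, or nearly.
- vent_tab (a point): Centre of the top of the vent's upright tab, 32 mm above the deck (122 mm above the table). The tab is 10 mm (x) by 14 mm (y), and its upright part reaches from 8 to 32 mm above the deck; it stands on a flat 30 by 20 mm foot, 8 mm high, that runs between two 4 mm high guide rails. The deck is free for 60 mm on the tab's near (-x) side when it is open. It moves with the slide.
- pin (a joint): How far the indicator pin is out: 0 (its tip 4 mm above its collar, which stands 8 mm above the deck) to about 0.035 m when fully out; it starts between 0 and 0.018. It stays where it is when the plunger returns. Fully out is over 0.032.
- pin_tip (a point): Rounded top of the indicator pin, a plain steel pin of diameter 10 mm; 102 mm above the table when in, 137 mm when fully out. Near its foot is a black ring, 3 mm high, which comes out of the collar just before the pin is fully out. Not to be touched.
- vial: Small amber vial with white cap, diameter 22, 42 mm high, standing loose on the pump's deck near its front edge, on the plunger's side of the pin. Origin: centre of its underside. Leave alone.
- jar: Jar, diameter 54, 70 mm high, standing on the table beside the plunger end of the pump. Origin: centre of its underside. Leave alone.
- tube_rack: Grey rack 40 by 120 by 45 mm with four capped tubes, 87 mm high in all, on the table beside the vent end of the pump. Origin: centre of its underside. Leave alone.
- forceps: Closed steel forceps 130 mm long (its y), 11 mm wide, 7 mm high, lying in front of the pump. Origin: centre of its underside. Leave alone.
- dishes: Stack of three round dishes, diameter 94, 48 mm high, on the table at one back corner of the pump. Origin: centre of its underside. Leave alone.
- slide_box: Wooden slide box 87 by 102 by 36 mm, just behind the pump. Origin: centre of its underside. Leave alone.
- reagent: Amber bottle, diameter 64, 140 mm high, on the table at a back corner of the pump, opposite the dishes. Origin: centre of its underside. Leave alone.

How it is judged (in metres and radians):
On the way, in this order (a step that is already met when the one before it is completed fails the run):
1. the vent is pushed closed, with the pin not yet raised (value of joint vent above 0.026 m and value of joint pin below 0.022 m), for 0.1 s.
2. the plunger is pressed down by the fingers (value of joint vent above 0.026 m and value of joint plunger above 0.012 m and contact force between the fingers and plunger above 0.5 N), for 0.02 s.
3. the pin has popped fully out (value of joint pin above 0.032 m and value of joint vent above 0.026 m), for 0.2 s.
At the end, for the whole second after the job is handed in: The pin stands more than 32 mm out of its travel of 35 mm and is at rest, the vent is closed (over 26 of 30 mm), the plunger is back up (within 3 mm), and every bystander stands within 20 mm of where it stood, upright (all of step 3 and value of joint plunger below 0.003 m and velocity of joint pin below 0.005 m/s and distance of each of vial, jar, tube_rack, forceps, dishes, slide_box, reagent from where it was at the start of the episode below 0.02 m and angle between each of vial, jar, tube_rack, forceps, dishes, slide_box, reagent's own z axis and vertical below 0.3 rad); the robot touches nothing.
It fails at once if the robot touches or pulls the indicator pin (contact force between any of the fingers, the arm and pin above 0.5 N).
It fails at once if a bystander is lifted, pushed 20 mm or more, or tipped (not (distance of each of vial, jar, tube_rack, forceps, dishes, slide_box, reagent from where it was at the start of the episode below 0.02 m and angle between each of vial, jar, tube_rack, forceps, dishes, slide_box, reagent's own z axis and vertical below 0.3 rad)).
It also fails if it takes over 43 s, if anything falls off the work surface, if the arm or the gripper's body presses on something with over 40 N, if the wrist force passes 120 N, or if a joint passes its speed limit or range.

## Working session

There is one attempt and no reset: what is moved stays moved. The work goes in short steps, Python scripts to look and compute and a tool call to move; the robot and the scene stay as the last step left them, time stands still between calls to the robot, and variables do not carry over. Pictures are saved under pics/ and viewed, and the job is handed in when it is done.

Besides the shell and the picture viewer there is one more tool, called as name(argument=value, ...), one argument or row to a line, values as JSON. apply_moves: Moves the arm, as the interface text tells. Its arguments: {"type":"object","properties":{"increments":{"type":"string"}},"required":["increments"]}

```bash
mkdir -p pics; ls; python3 - <<'E'
from station import *
import cv2
print(get_obs())
for n in ("scene","top"):
    f=grab_frame(n); cv2.imwrite(f"pics/{n}0.png",f); c=calibration(n); print(n,c)
E
```

```text
pics
{'time': 0.0, 'joints': array([ 1.28081679,  0.41192433, -0.01272996,  1.59707989,  0.00560417,
        1.13428128, -0.08220861]), 'qvel': array([-5.23705686e-04, -2.09650058e-03,  3.84610674e-05,  1.43388785e-03,
        3.92593486e-04, -8.14623956e-04, -1.12709333e-03]), 'joint_efforts': array([-5.26856475e-04, -6.00635648e+01,  6.82403035e-01, -2.99404711e+01,
        1.38559373e-02,  1.08297105e-02, -1.20328264e-05]), 'tcp_pos': array([ 137.3165575 , -609.14403627,  194.22312776]), 'tool_rot': array([-8.15215481e-04,  9.93855782e-01,  1.10679713e-01, -1.48263644e-04]), 'ft_force': array([-0.4677796 ,  1.09542639,  1.02615327]), 'ft_torque': array([ 0.00829802, -0.00707733,  0.00359202]), 'grip_width': 85.63665723734317}
scene {'fx': 439.9244342257752, 'fy': 439.9244342257752, 'cx': 251.7411128618389, 'cy': 194.3748296664079, 'k1': -0.06150023905296343, 'extrinsics': array([[ 6.40233966e-01,  4.34815703e-01, -6.33273853e-01,
         1.10953581e+03],
       [ 7.67946044e-01, -3.82626819e-01,  5.13668756e-01,
        -3.90500018e+02],
       [-1.89563183e-02, -8.15188335e-01, -5.78885685e-01,
         6.25038002e+02],
       [ 0.00000000e+00,  0.00000000e+00,  0.00000000e+00,
         1.00000000e+00]])}
top {'fx': 402.8750181745752, 'fy': 402.8750181745752, 'cx': 251.61145935448627, 'cy': 192.24110200171353, 'k1': -0.08479434739733593, 'extrinsics': array([[-1.50257814e-02, -9.81780630e-01,  1.89422862e-01,
         4.00504810e+02],
       [-9.99660192e-01,  1.07145620e-02, -2.37633730e-02,
         6.39150119e+01],
       [ 2.13008363e-02, -1.89715558e-01, -9.81608008e-01,
         1.01038404e+03],
       [ 0.00000000e+00,  0.00000000e+00,  0.00000000e+00,
         1.00000000e+00]])}
```

View pics/scene0.png

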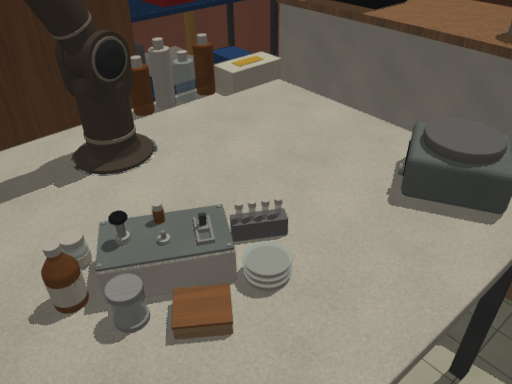

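View pics/top0.png

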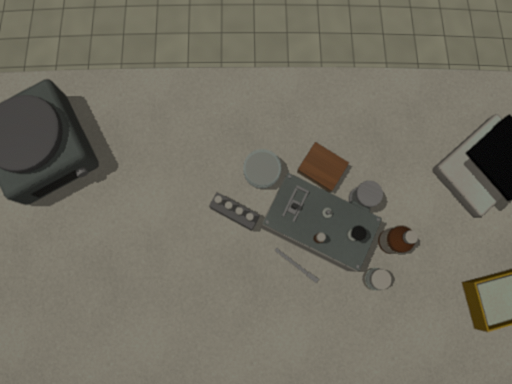

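The scene view shows the plunger cap at about (118,218), vial (158,212), pin (163,237) and vent tab (202,218). In the top view they are at about (359,233), (320,238), (327,212) and (296,207). Next I zoom in.

```bash
python3 - <<'E'
import cv2
a=cv2.imread("pics/top0.png")[150:300,200:430]; b=cv2.imread("pics/scene0.png")[190:340,30:300]
cv2.imwrite("pics/top0z.png",cv2.resize(cv2.convertScaleAbs(a,alpha=1.4),None,fx=3.4,fy=3.4,interpolation=cv2.INTER_CUBIC))
cv2.imwrite("pics/scene0z.png",cv2.resize(cv2.convertScaleAbs(b,alpha=1.3),None,fx=2.9,fy=2.9,interpolation=cv2.INTER_CUBIC))
E
```

```text
(no output)
```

View pics/top0z.png

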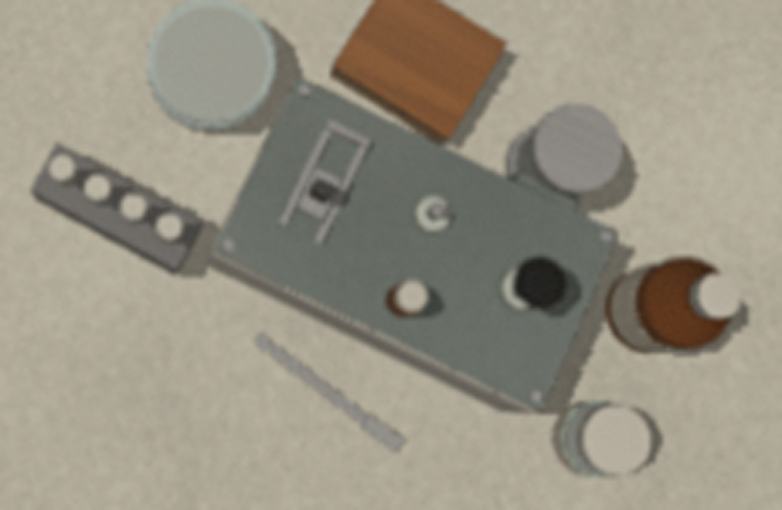

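View pics/scene0z.png

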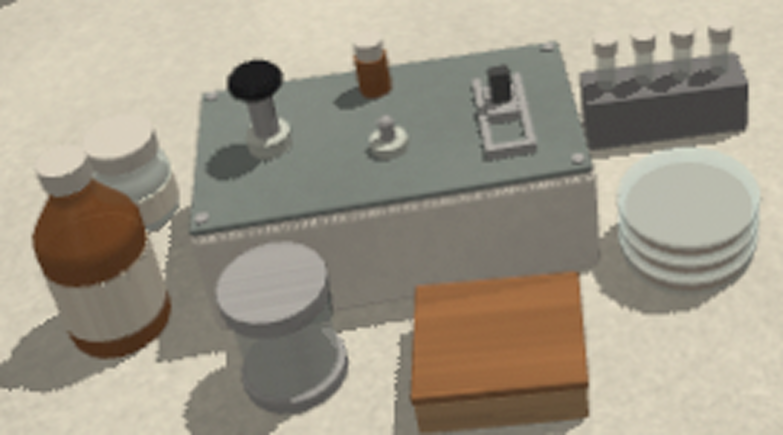

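```bash
cat > h.py <<'E'
import numpy as np, cv2
from station import *
def ray(c,px):
    K=np.array([[c['fx'],0,c['cx']],[0,c['fy'],c['cy']],[0,0,1]])
    p=np.array(px,float).reshape(-1,1,2)
    u=cv2.undistortPoints(p,K,np.array([c['k1'],0,0,0.]))[:,0]
    E=c['extrinsics']; d=np.c_[u,np.ones(len(u))]@E[:3,:3].T
    return E[:3,3],d
def onz(c,px,z):
    o,d=ray(c,px); return o+d*((z-o[2])/d[:,2])[:,None]
def tri(c1,p1,c2,p2):
    o1,d1=ray(c1,[p1]);o2,d2=ray(c2,[p2]);d1=d1[0];d2=d2[0]
    s=np.linalg.lstsq(np.c_[d1,-d2],o2-o1,rcond=None)[0]
    a=o1+s[0]*d1;b=o2+s[1]*d2
    return (a+b)/2,np.linalg.norm(a-b)
E
python3 - <<'E'
from h import *
np.set_printoptions(precision=1,suppress=True)
t=cv2.imread("pics/top0.png");s=cv2.imread("pics/scene0.png");ct=calibration("top");cs=calibration("scene")
hsv=cv2.cvtColor(t,cv2.COLOR_BGR2HSV); print("deck hsv",hsv[230,300],hsv[260,340],"table",hsv[300,250])
for im,roi,n in((t,(340,215,45,40),'top'),(s,(100,203,35,30),'scene')):
    x,y,w,h=roi; m=(im[y:y+h,x:x+w].max(2)<45).astype('uint8')
    k,l,st,ce=cv2.connectedComponentsWithStats(m); i=1+st[1:,4].argmax(); print(n,"cap",st[i],ce[i]+[x,y])
m=cv2.inRange(hsv,(60,15,60),(110,80,140)); m[:150]=0;m[300:]=0;m[:,:200]=0;m[:,430:]=0
k,l,st,ce=cv2.connectedComponentsWithStats(m); i=1+st[1:,4].argmax(); print(st[i])
cv2.imwrite("pics/deck.png",((l==i)*255).astype('uint8'))
cn=max(cv2.findContours(((l==i)*255).astype('uint8'),0,1)[0],key=cv2.contourArea)
P=onz(ct,cn.reshape(-1,2),90)[:,:2].astype('float32'); r=cv2.minAreaRect(P); print(r); print(cv2.boxPoints(r))
zt=lambda x,y:(200+x/3.4,150+y/3.4); zs=lambda x,y:(30+x/2.9,190+y/2.9)
for n,a,b,z in(("cap",(540,281),(255,80),150),("tab",(323,187),(499,71),122),("collar",(433,214),(388,139),98),("pintip",(438,210),(388,122),106),("vialcap",(412,296),(368,50),132),
 ("scrNear-vent",(228,244),(549,47),91),("scrFar-vent",(305,89),(578,159),91),("scrNear-pl",(538,397),(210,96),91),("scrFar-pl",(606,236),(201,218),91)):
    print(n,onz(ct,[zt(*a)],z)[0],onz(cs,[zs(*b)],z)[0],tri(ct,zt(*a),cs,zs(*b)))
E
```

```text
deck hsv [48 17 75] [54 16 80] table [ 21  35 123]
top cap [ 12  11  16  15 184] [359.2 232.9]
scene cap [  9   8  18  14 199] [117.5 217.6]
[334 240   3   2   3]
((463.1966247558594, -148.10641479492188), (4.645482540130615, 2.2911581993103027), 88.97879028320312)
[[ 462.  -150.4]
 [ 464.3 -150.4]
 [ 464.4 -145.8]
 [ 462.1 -145.8]]
cap [ 475.1 -187.3  150. ] [ 488.3 -191.4  150. ] (array([ 476.3, -188.7,  141.5]), np.float64(2.3457631131952192))
tab [541.8 -54.4 122. ] [547.8 -55.1 122. ] (array([543. , -53.8, 118.4]), np.float64(2.5459622666087336))
collar [ 526.2 -131.8   98. ] [ 532.3 -132.1   98. ] (array([ 527.3, -131.3,   94.2]), np.float64(2.7705833794893384))
pintip [ 527.7 -133.6  106. ] [ 526.8 -127.6  106. ] (array([ 528.5, -130.9,  108.8]), np.float64(4.732769644041376))
vialcap [ 468.4 -108.2  132. ] [ 484.5 -113.5  132. ] (array([ 470. , -108.8,  121.4]), np.float64(3.328500502883896))
scrNear-vent [508.5   7.2  91. ] [513.7   7.5  91. ] (array([509.7,   8.3,  88.1]), np.float64(3.072830559895658))
scrFar-vent [615.4 -48.5  91. ] [619.6 -48.1  91. ] (array([616.7, -47.7,  88.6]), np.float64(2.636709648007474))
scrNear-pl [ 402.5 -198.6   91. ] [ 407.  -197.8   91. ] (array([ 403. , -198. ,   88.7]), np.float64(2.560826912196714))
scrFar-pl [ 510.2 -252.6   91. ] [ 513.4 -251.8   91. ] (array([ 510.8, -252.2,   89.3]), np.float64(2.0568505126458074))
```

Both views agree: pump centre is near (511,-123), yaw about -27.1°. That puts the plunger at (477,-189), the pin at (529,-132) and the tab at (543.5,-54.5). I'll lift, swing over and shut the fingers.

apply_moves(
  increments="0 0 0 0 0 6 255; 0 0 -10 3.5 5 9 255; 0 0 -20 6.5 10 9 255; 0 0 -30 10 15 9 255; 0 0 -39.8 13 20 9 255; 0 0 -39.8 16.5 25 9 255; 0 0 -39.8 20 30 9 255; 0 0 -39.8 23 35 9 255; 0 0 -39.8 26 40 9 255; 0 0 -39.8 29 45 9 255; 0 0 -39.8 32 50 9 255; 0 0 -39.8 35 55 9 255; 0 0 -39.8 37 57.4 9 255; 0 0 -39.8 37 57.4 6 255; 0 0 -39.8 37 57.4 2 255; 0 0 -39.8 37 57.4 -2 255; 0 0 -39.8 37 57.4 -2 255; 0 0 -39.8 37 57.4 -2 255",
)

```text
time: 2.35
tcp_pos: [508.2, -35.6, 176.4]
tool_rot: [-0.0, 0.972, -0.234, 0.001]
ft_force: [1.4, -0.4, 0.0]
grip_width: 0.3
```

```bash
python3 - <<'E'
from h import *
for n in ("scene","wrist"):
    f=grab_frame(n)
    if n=="scene": f=cv2.resize(cv2.convertScaleAbs(f[120:320,60:330],alpha=1.3),None,fx=2.9,fy=2.9,interpolation=2)
    cv2.imwrite(f"pics/{n}1.png",f)
print(calibration("wrist")['extrinsics'].round(2))
E
```

```text
[[-4.6000e-01 -8.5000e-01 -2.7000e-01  5.7875e+02]
 [-8.9000e-01  4.3000e-01  1.4000e-01 -7.0800e+01]
 [-0.0000e+00  3.0000e-01 -9.5000e-01  3.5501e+02]
 [ 0.0000e+00  0.0000e+00  0.0000e+00  1.0000e+00]]
```

View pics/scene1.png

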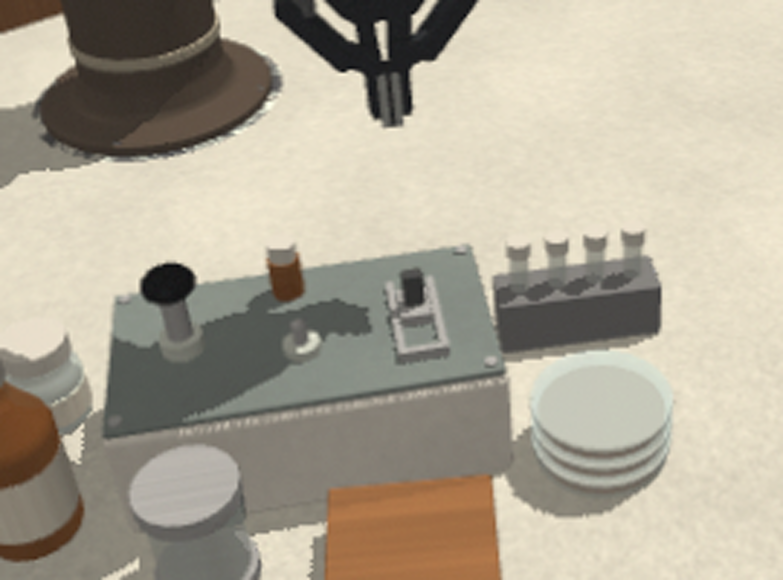

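View pics/wrist1.png

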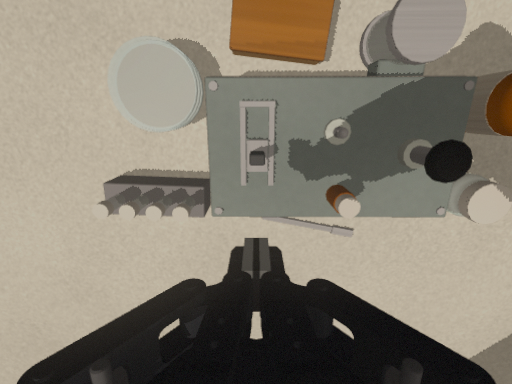

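The wrist view shows the tab at about (258,157), cap (448,161), pin (339,131) and vial cap (347,206). The fingers line up with the tab in y and the tool is square to the pump. I'll recompute from this view.

```bash
python3 - <<'E'
from h import *
np.set_printoptions(precision=1,suppress=True)
c=calibration("wrist")
f=cv2.imread("pics/wrist1.png"); g=cv2.convertScaleAbs(f[60:260,200:490],alpha=1.5)
cv2.imwrite("pics/w1z.png",cv2.resize(g,None,fx=2.75,fy=2.75,interpolation=2))
a=np.radians(-27.1);X=np.array([np.cos(a),np.sin(a)]);Y=np.array([-X[1],X[0]])
for n,p,z in(("tab",(258,157),122),("cap",(448,161),150),("collar",(338,131),98),("vialcap",(347,206),132),("NV",(219,211),91),("FV",(213,86),91),("NP",(441,211),91),("FP",(470,86),91)):
    w=onz(c,[p],z)[0]; d=w[:2]-[511,-123]; print(n,w,"local",d@X,d@Y)
d=np.array([508.2-511,-35.6+123]);print("tcp local",d@X,d@Y)
E
```

```text
tab [546.6 -56.1 122. ] local 1.2260192896075166 75.82085108986038
cap [ 482.1 -184.3  150. ] local 2.207880476012192 -67.74126214133936
collar [ 531.  -131.1   98. ] local 21.462954889836414 1.939644198034727
vialcap [ 474.6 -106.3  132. ] local -39.97371821418658 -1.712311211396604
NV [510.9   7.4  91. ] local -59.5357428201771 116.04500383022793
FV [618. -47.  91.] local 60.57394619737485 116.40698030032011
NP [ 406.4 -196.8   91. ] local -59.46698498268166 -113.37194605603457
FP [ 512.1 -252.    91. ] local 59.74700137836529 -114.36503774360223
tcp local -42.30722074512043 76.52907338275861
```

View pics/w1z.png

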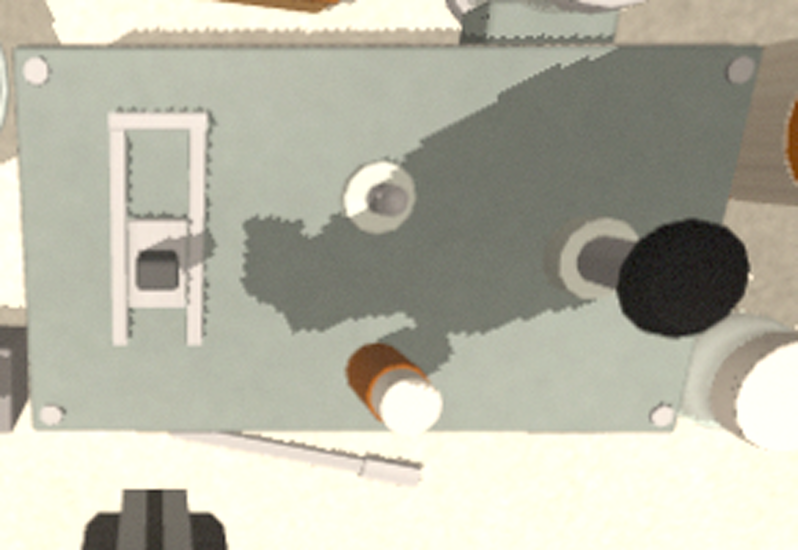

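apply_moves(
  increments="0 0 0 0 0 -4 255; 0 0 0 0 0 -7.2 255; 0 0 0 0 0 -7.2 255; 0 0 0 0.9 -0.45 -7.2 255; 0 0 0 1.8 -0.9 -7.2 255; 0 0 0 2.7 -1.4 -7.2 255; 0 0 0 3.1 -1.6 -7.2 255; 0 0 0 3.6 -1.8 -7.2 255; 0 0 0 4 -2.05 -7.2 255; 0 0 0 4.4 -2.25 -7.2 255; 0 0 0 4.4 -2.25 -7.2 255",
)

```text
time: 3.82
tcp_pos: [551.7, -58.3, 103.0]
tool_rot: [-0.0, 0.972, -0.234, -0.0]
ft_force: [0.2, 0.5, 0.5]
grip_width: 0.4
```

```bash
python3 - <<'E'
from h import *
o=get_obs();print(o['tcp_pos'],o['ft_force'],o['time'])
for n in ("scene","wrist"):
    f=grab_frame(n)
    f=cv2.resize(cv2.convertScaleAbs(f[120:320,60:330] if n=="scene" else f[60:260,150:420],alpha=1.3),None,fx=2.9,fy=2.9,interpolation=2)
    cv2.imwrite(f"pics/{n}2.png",f)
E
```

```text
[551.67007921 -58.33125617 103.01757446] [0.21590314 0.47885893 0.53870282] 3.825
```

View pics/scene2.png

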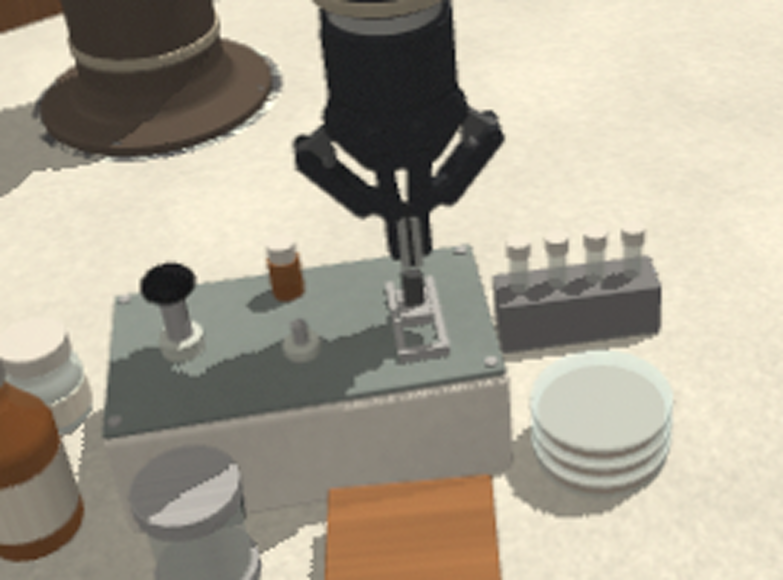

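View pics/wrist2.png

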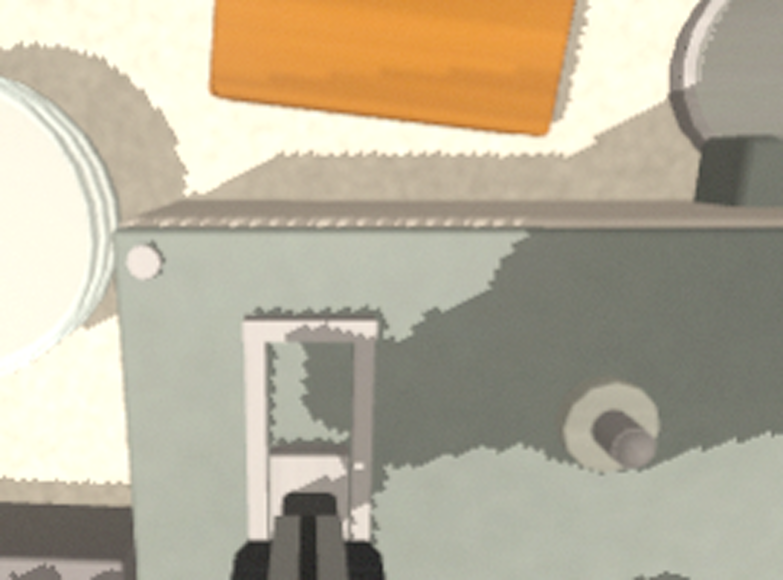

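The tab has only just been reached: about 27 mm of gap remains to the end stop, and the measured force is near zero. I keep pushing.

apply_moves(
  increments="0 0 0 0.4 -0.2 0 255; 0 0 0 0.8 -0.4 0 255; 0 0 0 1.2 -0.6 0 255; 0 0 0 1.6 -0.8 0 255; 0 0 0 2 -1.02 0 255; 0 0 0 2.3 -1.18 0 255; 0 0 0 2.3 -1.18 0 255",
)

```text
time: 4.8
tcp_pos: [574.7, -70.1, 103.0]
tool_rot: [-0.0, 0.972, -0.234, -0.0]
ft_force: [-0.2, 0.6, -0.1]
grip_width: -0.1
```

```bash
python3 - <<'E'
from h import *
o=get_obs();print(o['tcp_pos'],o['ft_force'],o['time'])
for n in ("wrist",):
    f=grab_frame(n)
    f=cv2.resize(cv2.convertScaleAbs(f[60:260,150:420],alpha=1.3),None,fx=2.9,fy=2.9,interpolation=2)
    cv2.imwrite(f"pics/{n}3.png",f)
E
```

```text
[574.65287284 -70.14174837 103.0370756 ] [-0.19390382  0.62539761 -0.07983591] 4.8
```

View pics/wrist3.png

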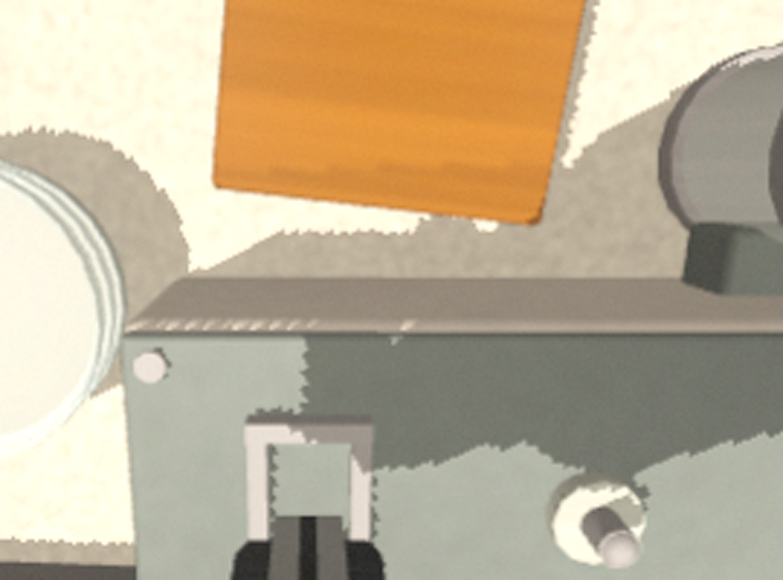

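The tab is no longer visible in front of the fingers, so I check with the other cameras.

```bash
python3 - <<'E'
from h import *
f=grab_frame("scene")
cv2.imwrite(f"pics/scene3.png",cv2.resize(cv2.convertScaleAbs(f[170:270,130:270],alpha=1.3),None,fx=5.5,fy=5.5,interpolation=2))
f=grab_frame("top")
cv2.imwrite(f"pics/top3.png",cv2.resize(cv2.convertScaleAbs(f[150:290,200:400],alpha=1.5),None,fx=4,fy=4,interpolation=2))
E
```

```text
(no output)
```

View pics/scene3.png

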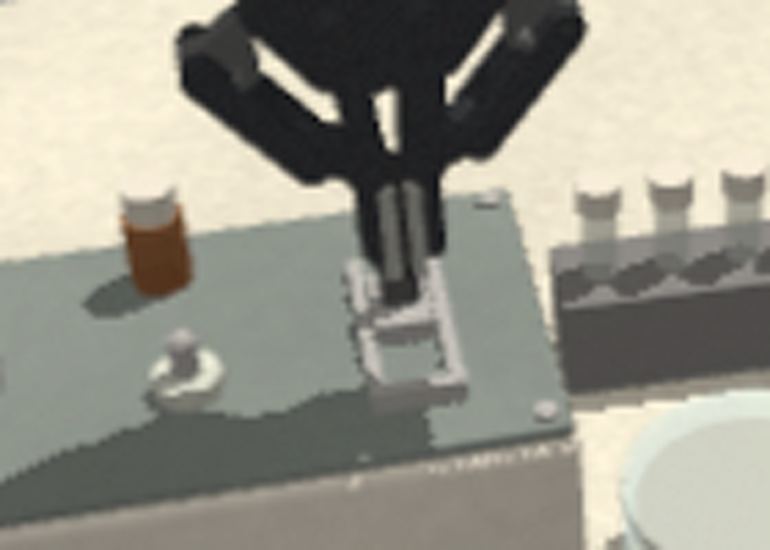

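View pics/top3.png

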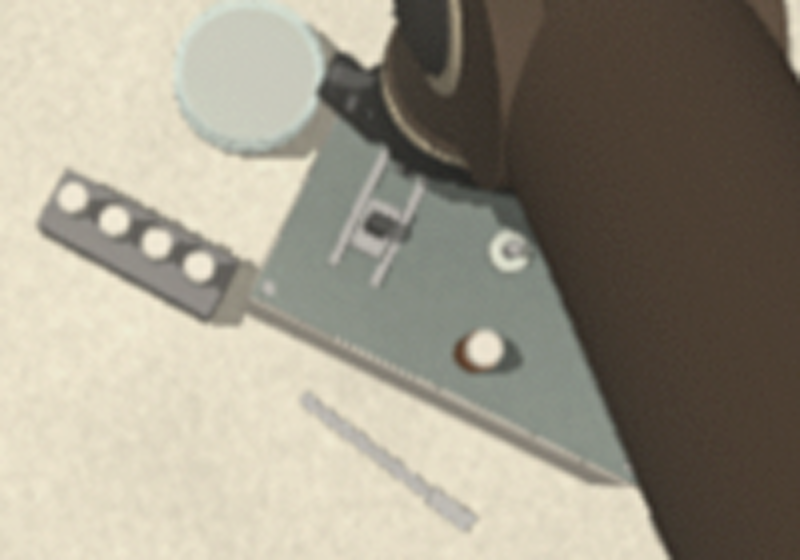

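```bash
cat >> h.py <<'E'
def proj(c,P):
    E=np.linalg.inv(c['extrinsics']);K=np.array([[c['fx'],0,c['cx']],[0,c['fy'],c['cy']],[0,0,1]])
    return cv2.projectPoints(np.array(P,float).reshape(-1,3),cv2.Rodrigues(E[:3,:3])[0],E[:3,3],K,np.array([c['k1'],0,0,0.]))[0][:,0]
E
python3 - <<'E'
from h import *
p=[get_obs()['tcp_pos'],[546,-56,122],[572,-69.5,122]]
s=proj(calibration("scene"),p);print("scene3 zoom",(s-[130,170])*5.5)
s=proj(calibration("top"),p);print("top3 zoom",(s-[200,150])*4)
w=calibration("wrist");s=proj(w,p);print("wrist3 zoom",(s-[150,60])*2.9)
E
```

```text
scene3 zoom [[409.99818436 344.38371655]
 [391.31144553 243.2900231 ]
 [402.21624066 296.47167121]]
top3 zoom [[400.65080618 169.02572362]
 [382.61858678 212.50793942]
 [404.79927665 166.73056615]]
wrist3 zoom [[310.79985715 489.63510269]
 [313.29353054 645.46726534]
 [314.34384403 533.25930719]]
```

```bash
python3 - <<'E'
from h import *
np.set_printoptions(precision=1,suppress=True)
cs=calibration("scene");w=calibration("wrist")
for z in (0,5,10,15,19,25): 
    print(z,(proj(cs,[[508.2,-35.6,176.4+z]])-[60,120])*2.9,(proj(cs,[[551.7,-58.3,103+z]])-[60,120])*2.9,(proj(cs,[[574.7,-70.1,103+z]])-[130,170])*5.5,(proj(w,[[574.7,-70.1,103+z]])-[150,60])*2.9)
E
```

```text
0 [[395.1 166.8]] [[413.9 301.9]] [[410.1 345.3]] [[310.9 488. ]]
5 [[394.3 160.3]] [[413.3 295.9]] [[408.9 333.8]] [[311.  496.4]]
10 [[393.6 153.8]] [[412.6 289.9]] [[407.6 322.2]] [[311.1 505.3]]
15 [[392.9 147.2]] [[411.9 283.8]] [[406.4 310.6]] [[311.2 514.6]]
19 [[392.3 141.9]] [[411.4 278.9]] [[405.4 301.2]] [[311.3 522.5]]
25 [[391.5 133.8]] [[410.6 271.5]] [[403.9 286.9]] [[311.4 534.9]]
```

The tab hasn't moved. The shut fingertips really sit about 20 mm above the reported TCP and passed just over it, and the views agree on this. I'll back off over the tab, then feel for the deck.

apply_moves(
  increments="0 0 0 0 0 3 255; 0 0 0 -3.4 1.7 3 255; 0 0 0 -6.7 3.43 3 255; 0 0 0 -6.7 3.43 1 255; 0 0 0 -6.7 3.43 0 255; 0 0 0 -6.7 3.43 -0.5 255; 0 0 0 -6.7 3.43 -0.5 255",
)

```text
time: 5.82
tcp_pos: [507.6, -35.8, 97.8]
tool_rot: [-0.0, 0.972, -0.234, -0.0]
ft_force: [0.0, 0.2, 0.3]
grip_width: 0.0
```

```bash
python3 - <<'E'
from h import *
o=get_obs();print(o['tcp_pos'],o['ft_force'],o['time'],o['grip_width'])
f=grab_frame("scene")
cv2.imwrite(f"pics/scene4.png",cv2.resize(cv2.convertScaleAbs(f[150:260,120:270],alpha=1.3),None,fx=5.2,fy=5.2,interpolation=2))
f=grab_frame("top")
cv2.imwrite(f"pics/top4.png",cv2.resize(cv2.convertScaleAbs(f[150:290,200:400],alpha=1.5),None,fx=4,fy=4,interpolation=2))
E
```

```text
[507.60801036 -35.79306813  97.82065757] [0.01272478 0.15615709 0.25596153] 5.825 0.005299932262373878
```

View pics/scene4.png

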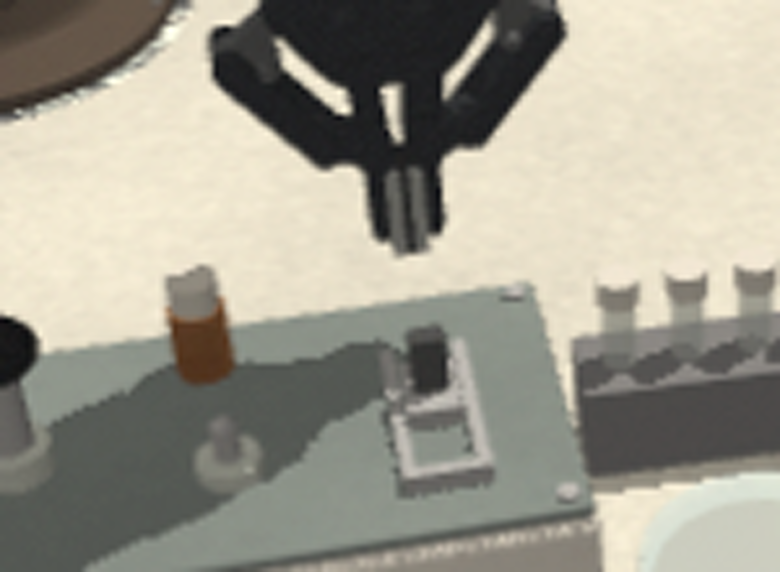

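View pics/top4.png

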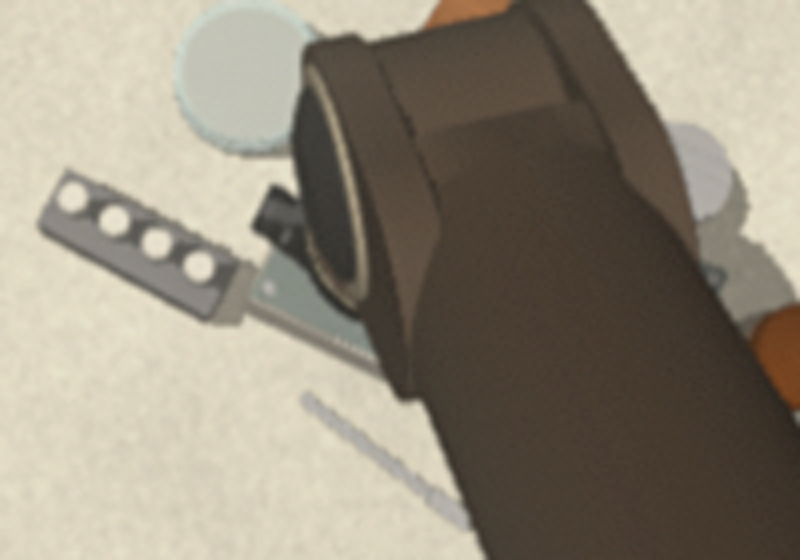

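```bash
python3 - <<'E'
from h import *
np.set_printoptions(precision=1,suppress=True)
cs=calibration("scene")
for z in (98,110,115,120,125,130,135): print(z,(proj(cs,[[507.6,-35.8,z]])-[120,150])*5.2)
# tip x,y from scene if z=98
print(onz(cs,[(198.8,198.1)],98),onz(cs,[(198.8,198.1)],120))
E
```

```text
98 [[414.  315.4]]
110 [[411.2 290.2]]
115 [[410.  279.5]]
120 [[408.9 268.8]]
125 [[407.7 258. ]]
130 [[406.5 247.2]]
135 [[405.3 236.2]]
[[471.2 -13.   98. ]] [[497.9 -28.8 120. ]]
```

The tips appear about 28 mm above the reported TCP in both the scene and wrist views. I lower in small steps, checking force and picture.

apply_moves(
  increments="0 0 0 0 0 -0.8 255; 0 0 0 0 0 -1.6 255; 0 0 0 0 0 -2 255; 0 0 0 0 0 -2 255",
)

```text
time: 6.42
tcp_pos: [507.2, -35.7, 77.6]
tool_rot: [0.0, 0.972, -0.234, -0.0]
ft_force: [0.5, 0.6, 0.4]
grip_width: 0.2
```

```bash
python3 - <<'E'
from h import *
o=get_obs();print(o['tcp_pos'],o['ft_force'],o['time'],o['grip_width'])
f=grab_frame("scene")
cv2.imwrite(f"pics/scene5.png",cv2.resize(cv2.convertScaleAbs(f[150:260,120:270],alpha=1.3),None,fx=5.2,fy=5.2,interpolation=2))
f=grab_frame("wrist")
cv2.imwrite(f"pics/wrist5.png",cv2.resize(cv2.convertScaleAbs(f[60:280,150:420],alpha=1.3),None,fx=2.7,fy=2.7,interpolation=2))
E
```

```text
[507.15436242 -35.65687851  77.61536059] [0.47393842 0.55528536 0.3752282 ] 6.425 0.22878363982872205
```

View pics/scene5.png

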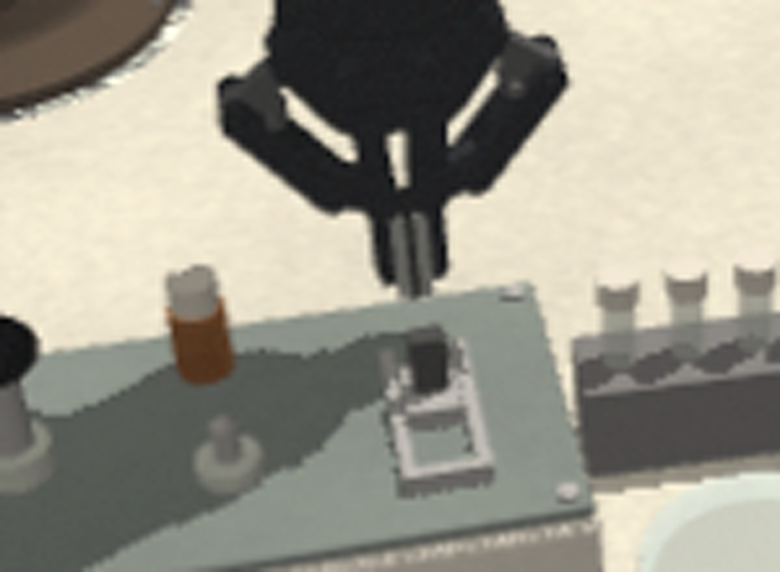

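View pics/wrist5.png

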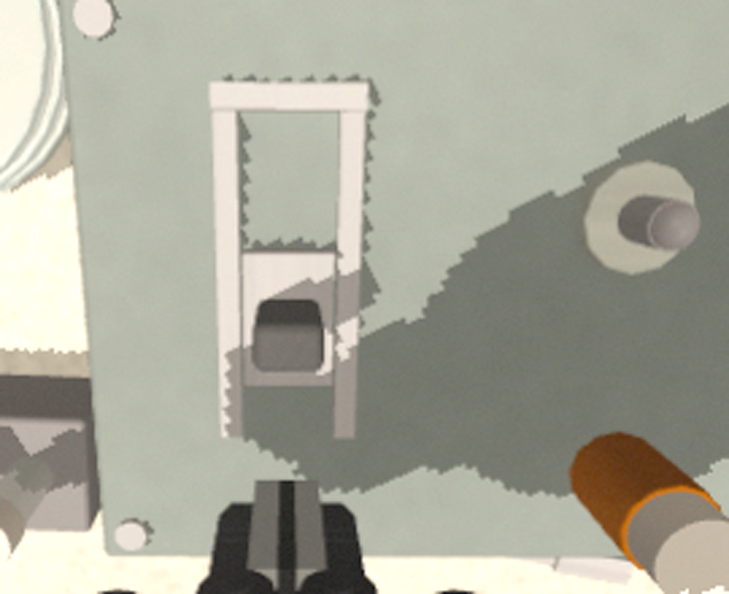

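apply_moves(
  increments="0 0 0 0 0 -0.3 255; 0 0 0 0.9 -0.46 -0.3 255; 0 0 0 1.8 -0.92 -0.3 255; 0 0 0 2.4 -1.23 -0.3 255; 0 0 0 2.8 -1.43 -0.3 255; 0 0 0 3.2 -1.64 -0.3 255; 0 0 0 3.6 -1.85 -0.3 255; 0 0 0 4 -2.05 -0.3 255; 0 0 0 4.4 -2.25 -0.3 255; 0 0 0 4.4 -2.25 -0.3 255",
)

```text
time: 7.78
tcp_pos: [552.1, -58.5, 75.1]
tool_rot: [-0.0, 0.972, -0.234, 0.0]
ft_force: [0.4, -0.3, 0.3]
grip_width: -0.2
```

```bash
python3 - <<'E'
from h import *
o=get_obs();print(o['tcp_pos'],o['ft_force'],o['time'],o['grip_width'])
f=grab_frame("scene")
cv2.imwrite(f"pics/scene6.png",cv2.resize(cv2.convertScaleAbs(f[150:260,120:270],alpha=1.3),None,fx=5.2,fy=5.2,interpolation=2))
E
```

```text
[552.13111449 -58.5312526   75.08653417] [ 0.43919563 -0.32795248  0.30068639] 7.775 -0.19439642056431494
```

View pics/scene6.png

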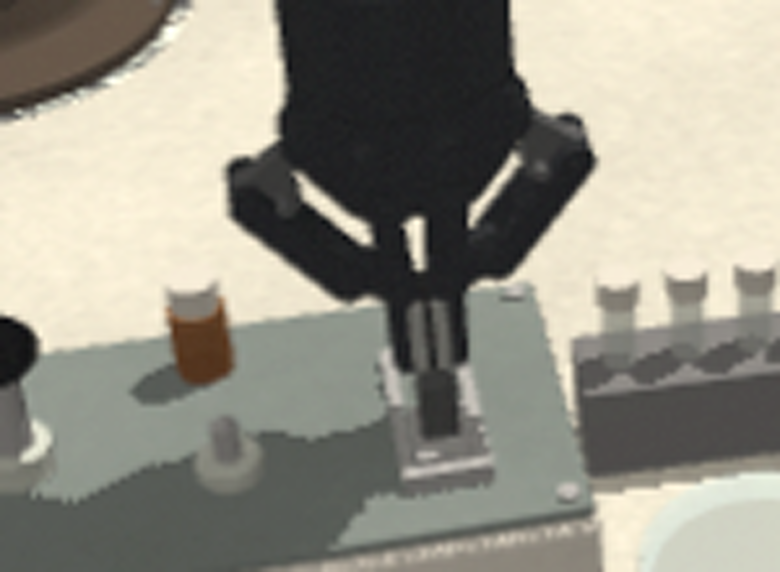

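The tab is moving with the fingers and is nearly at the stop. I creep on.

apply_moves(
  increments="0 0 0 0.2 -0.1 0 255; 0 0 0 0.4 -0.2 0 255; 0 0 0 0.6 -0.31 0 255; 0 0 0 0.6 -0.31 0 255",
)

```text
time: 8.32
tcp_pos: [553.6, -59.2, 74.9]
tool_rot: [0.0, 0.972, -0.234, -0.004]
ft_force: [-14.4, 6.6, 10.9]
grip_width: -0.1
```

```bash
python3 - <<'E'
from h import *
o=get_obs();print(o['tcp_pos'],o['ft_force'],o['time'],o['joint_efforts'].round(1))
f=grab_frame("scene")
cv2.imwrite(f"pics/scene7.png",cv2.resize(cv2.convertScaleAbs(f[190:260,170:240],alpha=1.3),None,fx=8,fy=8,interpolation=2))
E
```

```text
[553.56551689 -59.20345093  74.91055255] [-14.41600945   6.60506251  10.85614106] 8.325 [  2.5 -52.7  -1.3 -30.2   2.2  -4.4   0. ]
```

View pics/scene7.png

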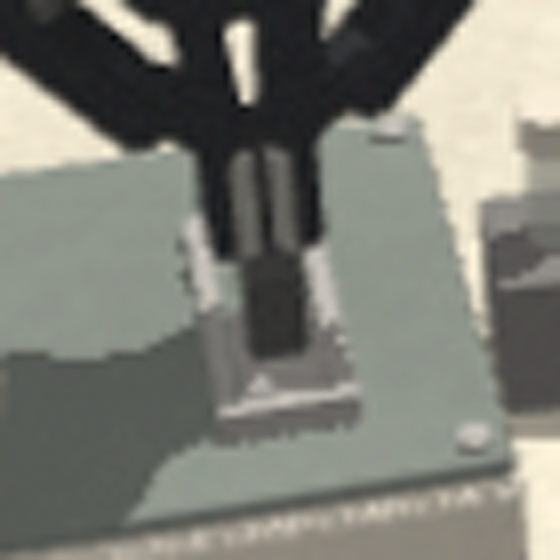

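The force rose to 15 N with the fingers stopped, so the vent is against its stop. I back off, lift, and go to look at the plunger.

apply_moves(
  increments="0 0 0 -0.8 0.4 0 255; 0 0 0 -2.4 1.2 0 255; 0 0 0 -2.7 1.4 5 255; 0 0 0 -2.7 1.4 9 255; 0 0 0 -6 -2.5 9 255; 0 0 0 -10 -6.5 9 255; 0 0 0 -13.4 -10.1 9 255; 0 0 0 -13.4 -10.1 9 255; 0 0 0 -13.4 -10.1 9 255",
)

```text
time: 9.5
tcp_pos: [424.3, -162.3, 165.5]
tool_rot: [0.0, 0.972, -0.234, 0.001]
ft_force: [0.5, 0.4, 0.7]
grip_width: 0.0
```

```bash
python3 - <<'E'
from h import *
o=get_obs();print(o['tcp_pos'],o['ft_force'],o['time'])
np.save("w8.npy",calibration("wrist")['extrinsics'])
f=grab_frame("wrist");cv2.imwrite("pics/wrist8.png",f)
f=grab_frame("scene")
cv2.imwrite(f"pics/scene8.png",cv2.resize(cv2.convertScaleAbs(f[150:290,50:270],alpha=1.3),None,fx=3.6,fy=3.6,interpolation=2))
E
```

```text
[ 424.27762756 -162.27389776  165.52995715] [0.54996754 0.37558645 0.74753505] 9.5
```

View pics/wrist8.png

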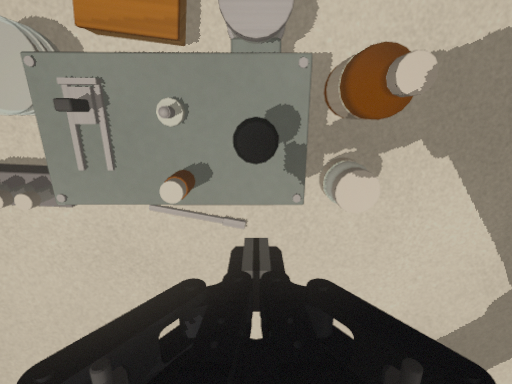

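View pics/scene8.png

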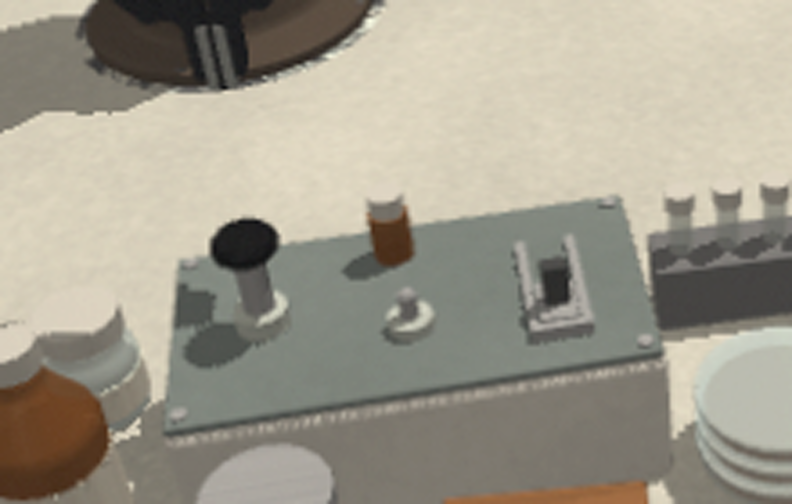

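The vent is fully in, with its foot at the end rail. The wrist view has the cap at (256,140), in line with the fingers (column 257).

```bash
python3 - <<'E'
from h import *
c=calibration("wrist"); f=cv2.imread("pics/wrist8.png")
m=(f[110:175,225:290].max(2)<40).astype('uint8'); k,l,st,ce=cv2.connectedComponentsWithStats(m); i=1+st[1:,4].argmax(); print(st[i],ce[i]+[225,110])
w=onz(c,[ce[i]+[225,110]],149)[0]; print(w, w-get_obs()['tcp_pos'])
e=onz(c,[(ce[i]+[225,110])-[st[i][2]/2,0],(ce[i]+[225,110])+[st[i][2]/2,0]],150);print("diam",np.linalg.norm(e[1]-e[0]))
E
```

```text
[   9    8   44   45 1057] [258.52128666 139.59602649]
[ 478.65783851 -190.04892581  149.        ] [ 54.04041774 -28.60733471 -16.32073244]
diam 30.852027888188548
```

apply_moves(
  increments="0 0 0 3 -1.5 0 255; 0 0 0 5.4 -2.7 0 255; 0 0 0 5.4 -2.7 -2 255; 0 0 0 5.4 -2.7 -4 255; 0 0 0 5.4 -2.7 -5 255; 0 0 0 5.4 -2.7 -6 255; 0 0 0 5.4 -2.7 -6.8 255; 0 0 0 5.4 -2.7 -7 255; 0 0 0 5.4 -2.7 -7 255",
)

```text
time: 10.72
tcp_pos: [478.0, -188.2, 95.8]
tool_rot: [-0.0, 0.972, -0.234, 0.0]
ft_force: [-4.1, 3.8, 8.4]
grip_width: -0.1
```

```bash
python3 - <<'E'
from h import *
o=get_obs();print(o['tcp_pos'],o['ft_force'],o['time'])
f=grab_frame("scene")
cv2.imwrite(f"pics/scene9.png",cv2.resize(cv2.convertScaleAbs(f[150:290,50:270],alpha=1.3),None,fx=3.6,fy=3.6,interpolation=2))
E
```

```text
[ 477.95795938 -188.21213873   95.75144387] [-4.06613186  3.84412059  8.39566492] 10.725
```

View pics/scene9.png

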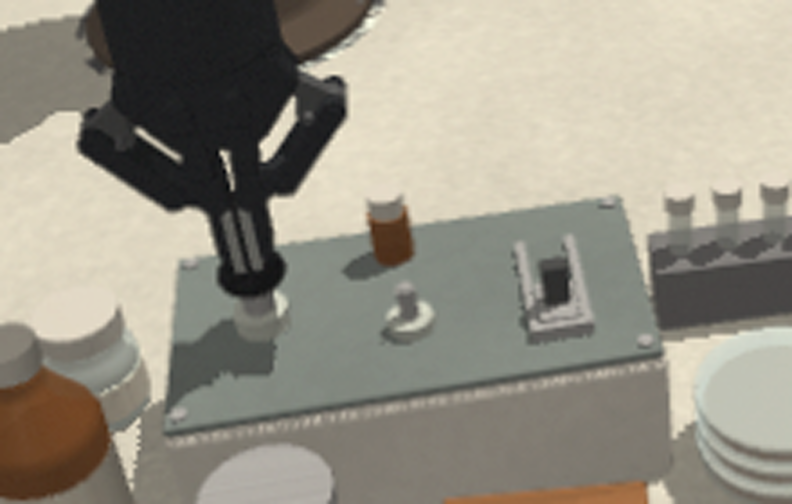

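The fingers press the cap centrally at 8 N, nearly bottomed. I press on to the stop, then release.

apply_moves(
  increments="0 0 0 0 0 -0.5 255; 0 0 0 0 0 -0.7 255; 0 0 0 0 0 -0.7 255",
)

```text
time: 11.15
tcp_pos: [478.1, -188.3, 89.6]
tool_rot: [-0.0, 0.972, -0.234, 0.0]
ft_force: [-4.5, 4.3, 14.3]
grip_width: 0.1
```

apply_moves(
  increments="0 0 0 0 0 1 255; 0 0 0 0 0 2 255; 0 0 0 0 0 3 255; 0 0 0 0 0 4 255; 0 0 0 0 0 4 255; 0 0 0 0 0 4 255",
)

```text
time: 11.9
tcp_pos: [477.2, -189.4, 127.8]
tool_rot: [0.0, 0.972, -0.234, -0.0]
ft_force: [-0.3, -0.0, -0.7]
grip_width: -0.0
```

```bash
python3 - <<'E'
from h import *
o=get_obs();print(o['tcp_pos'],o['ft_force'],o['time'])
f=grab_frame("scene")
cv2.imwrite(f"pics/scene10.png",cv2.resize(cv2.convertScaleAbs(f[150:290,50:270],alpha=1.3),None,fx=3.6,fy=3.6,interpolation=2))
E
```

```text
[ 477.22342608 -189.44064432  127.83882483] [-0.26478139 -0.00730837 -0.69882894] 11.9
```

View pics/scene10.png

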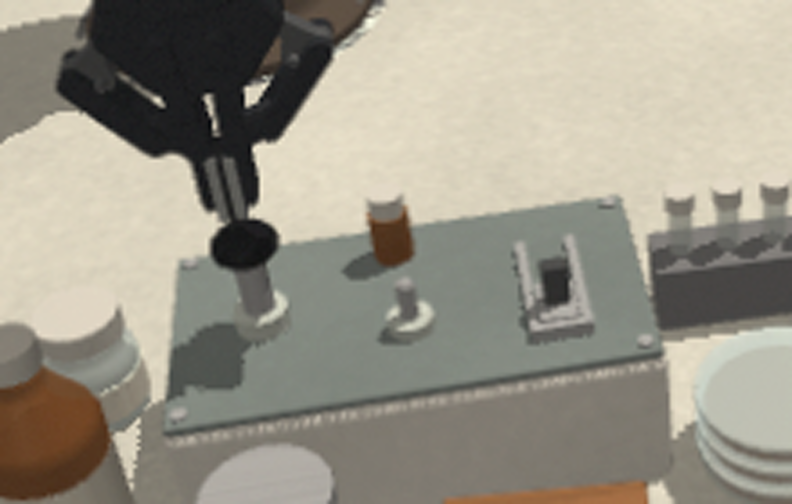

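The plunger springs back and the pin rose a few mm. Two more full strokes, pressed slightly deeper.

apply_moves(
  increments="0 0 0 0 0 -1.5 255; 0 0 0 0 0 -3 255; 0 0 0 0 0 -4.3 255; 0 0 0 0 0 -4.3 255; 0 0 0 0 0 -4.3 255; 0 0 0 0 0 -2 255; 0 0 0 0 0 0 255; 0 0 0 0 0 0.5 255; 0 0 0 0 0 0.5 255; 0 0 0 0 0 -1.5 255; 0 0 0 0 0 -3 255; 0 0 0 0 0 -4.3 255; 0 0 0 0 0 -4.3 255; 0 0 0 0 0 -4.3 255",
)

```text
time: 13.7
tcp_pos: [478.0, -189.5, 89.0]
tool_rot: [0.001, 0.972, -0.234, 0.001]
ft_force: [-14.8, 4.8, 53.5]
grip_width: 0.1
```

apply_moves(
  increments="0 0 0 0 0 2 255; 0 0 0 0 0 4.3 255; 0 0 0 0 0 4.8 255; 0 0 0 0 0 4.8 255; 0 0 0 0 0 4.8 255",
)

```text
time: 14.32
tcp_pos: [476.7, -189.1, 131.7]
tool_rot: [-0.0, 0.972, -0.234, -0.001]
ft_force: [-0.2, 0.3, 0.2]
grip_width: 0.2
```

```bash
python3 - <<'E'
from h import *
o=get_obs();print(o['tcp_pos'],o['ft_force'],o['time'])
f=grab_frame("scene")
cv2.imwrite(f"pics/scene11.png",cv2.resize(cv2.convertScaleAbs(f[150:290,50:270],alpha=1.3),None,fx=3.6,fy=3.6,interpolation=2))
E
```

```text
[ 476.66740365 -189.07392868  131.74113385] [-0.19206478  0.30103481  0.160436  ] 14.325
```

View pics/scene11.png

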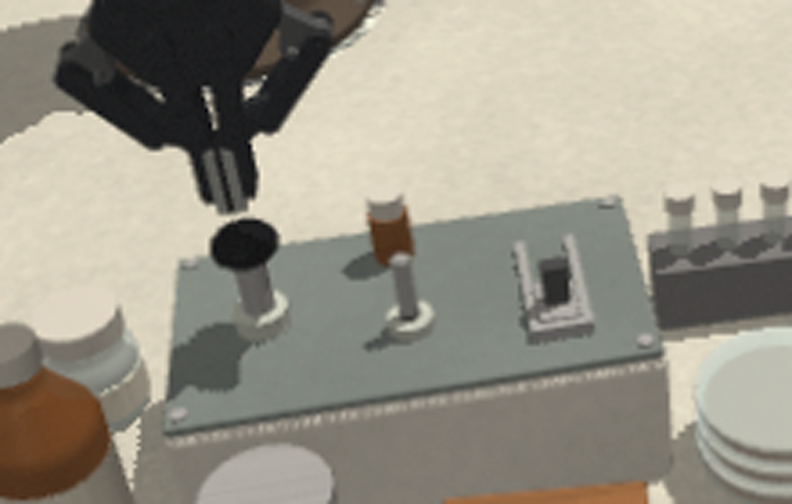

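The pin is well up, but the ring isn't out yet. The stop reads at TCP z≈89. Two more strokes, a little gentler (the last read 53 N).

apply_moves(
  increments="0 0 0 0 0 -2 255; 0 0 0 0 0 -3.5 255; 0 0 0 0 0 -4.6 255; 0 0 0 0 0 -4.6 255; 0 0 0 0 0 -4.6 255; 0 0 0 0 0 -2.5 255; 0 0 0 0 0 -0.5 255; 0 0 0 0 0 0 255; 0 0 0 0 0 0 255; 0 0 0 0 0 -2 255; 0 0 0 0 0 -3.5 255; 0 0 0 0 0 -4.6 255; 0 0 0 0 0 -4.6 255; 0 0 0 0 0 -4.6 255; 0 0 0 0 0 -2.5 255; 0 0 0 0 0 0 255; 0 0 0 0 0 3 255; 0 0 0 0 0 6 255; 0 0 0 0 0 6 255; 0 0 0 0 0 6 255",
)

```text
time: 16.88
tcp_pos: [476.6, -189.1, 191.7]
tool_rot: [-0.0, 0.972, -0.234, -0.001]
ft_force: [-0.2, -0.3, -0.1]
grip_width: -0.0
```

```bash
python3 - <<'E'
from h import *
np.set_printoptions(precision=1,suppress=True)
o=get_obs();print(o['tcp_pos'],o['ft_force'],o['time'])
f=grab_frame("scene")
cv2.imwrite(f"pics/scene12.png",cv2.resize(cv2.convertScaleAbs(f[150:290,50:270],alpha=1.3),None,fx=3.6,fy=3.6,interpolation=2))
cv2.imwrite(f"pics/scene12z.png",cv2.resize(cv2.convertScaleAbs(f[205:255,140:190],alpha=1.3),None,fx=11,fy=11,interpolation=2))
cs=calibration("scene")
for z in (98,133,137): print(z,(proj(cs,[[529.5,-131.5,z]])-[140,205])*11)
E
```

```text
[ 476.6 -189.1  191.7] [-0.2 -0.3 -0.1] 16.875
98 [[256.  352.3]]
133 [[226.7 189.1]]
137 [[223.2 169.9]]
```

View pics/scene12.png

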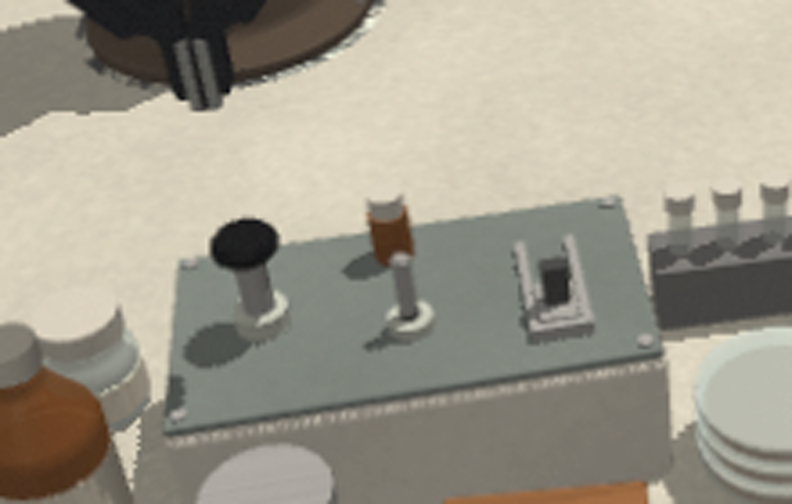

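View pics/scene12z.png

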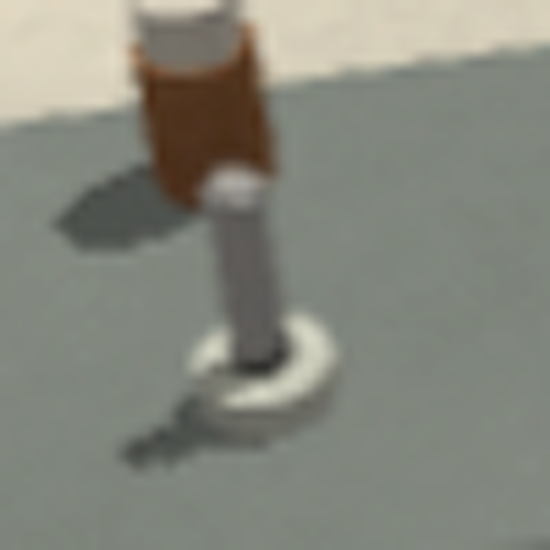

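The pin tip is at about z = 137 by projection, and a dark ring shows at its foot at (255,360). I check from the wrist as a second view.

```bash
python3 - <<'E'
from h import *
np.set_printoptions(precision=1,suppress=True)
c=calibration("wrist"); f=grab_frame("wrist")
p=proj(c,[[529.5,-131.5,98],[529.5,-131.5,133],[529.5,-131.5,137]])
x,y=(p.mean(0)-40).astype(int); x=max(x,0);y=max(y,0); print(p,x,y)
cv2.imwrite("pics/wrist13.png",cv2.resize(cv2.convertScaleAbs(f[y:y+90,x:x+90],alpha=1.4),None,fx=6.5,fy=6.5,interpolation=2)); print((p-[x,y])*6.5)
cv2.imwrite("pics/wrist13full.png",f)
E
```

```text
[[182.9 172.5]
 [172.9 180.7]
 [171.6 181.8]] 135 138
[[311.7 224.3]
 [246.5 277.9]
 [237.9 284.9]]
```

View pics/wrist13.png

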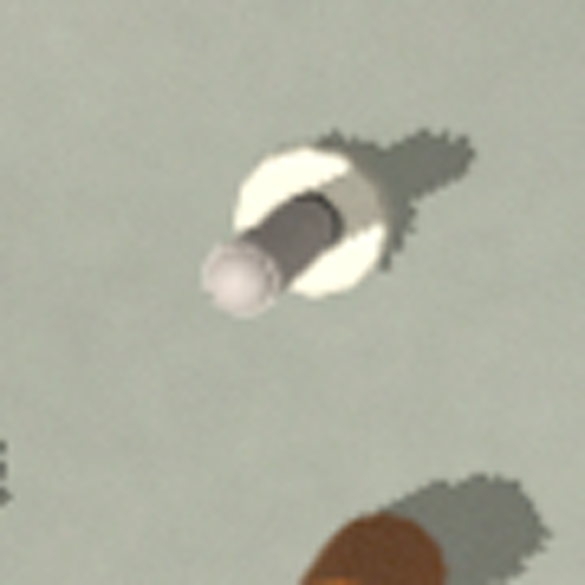

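View pics/wrist13full.png

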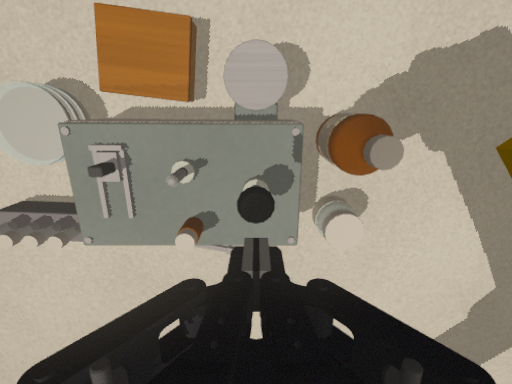

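The wrist view agrees: tip at (240,278), against (238,285) expected for z = 137, with a black ring at its foot. The vent is closed, the plunger is up, the bystanders look unmoved, and the arm is clear.

```bash
python3 -c "
from station import *
print(hand_in())"
```

```text
the job is handed in; nothing more can be done
None
```

I pushed the vent tab in to its stop, then pressed the plunger for five full strokes until the indicator pin was fully out. I handed the job in at about 17 s of the 43 s allowed.

**Last checks**
- **Pin:** both the scene and wrist views put the tip at about 137 mm above the table, which is fully out. The black ring shows at its foot.
- **Vent:** it is closed. The force rose to about 15 N with the fingers stopped, and the vent's foot sat at the end rail in the pictures.
- **Plunger:** it is back up, and the arm is well clear with the wrist force near zero.
- **Bystanders:** none looked moved or tipped. I checked this by eye only and did not measure it.

**What disagreed**
- **Fingertip height:** the real fingertips sit about 29 mm above the reported TCP. My first push therefore passed just over the tab without moving it. I saw this in the pictures, lowered the tool and repeated the push.
- **Stroke force:** the wrist read about 53 N at the bottom of the third stroke, well under the 120 N wrist limit. I pressed the last two strokes more gently.

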